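# Clamp the setting anvil on the riveting plate

### The arm

A 7-joint arm with a two-finger parallel gripper is mounted at the origin on a cart in front of the work surface, level with it; the furniture and walls round the work are solid. World frame = base frame: x ahead of the robot, y to its left, z up, the work surface at z = 0. Lengths are in m, angles in rad, forces in N, time in s.
With the tool pointing down it reaches from about 0.4 to 0.85 m from the base axis. Payload 4.5 kg.
Tool frame: the origin (TCP) lies between the finger pads; the fingertips stand r.tip_reach ahead of it and the grasp point (between the pads) lies 3 mm ahead of it (r.tip_reach is the distance from the TCP to the fingertips, in m); z points along the fingers, y is the line along which they close (so a half turn about z gives the same grasp; the last joint's range is limited). The gripper opens to 88 mm and grips with 3 to 60 N. Pads are 18 mm wide; open, the fingers measure 123 mm over their backs; the gripper's body (75 mm by 187 mm) begins 45 mm behind the grasp point.
Start: joints at [-1.07, 0.689, -0.195, 1.565, 0.157, 0.902, -0.215], TCP at [0.281, 0.558, 0.261] pointing down, gripper open.
Joint ranges: [-3.01, 3.01], [-0.46, 2.08], [-1.47, 1.51], [0.13, 2.56], [-1, 4.14], [0.04, 2.09], [-2.66, 2.66]. Speed limits (rad/s): [2.57, 2.57, 3.14, 3.14, 3.14, 3.14, 3.14].

### API

Orientations are given as a unit quaternion [x, y, z, w].
In Python, from plant import r gives the robot as it stands.
- The arm moves only by the tool step_arm, never from a script. Its argument "motion" is a list of rows, each an object with "dp": the shift along the tool's x, y, z in mm, a list of three; "twist": the turn, a rotation vector about the tool's x, y, z in rad, a list of three; "hand": the opening, from -1 (shut) to 1 (fully open). In form: [{"dp": [dx, dy, dz], "twist": [rx, ry, rz], "hand": hand}, ...]. A call has 1 to 5 rows; each row is the pose to reach, as a shift and turn from the pose commanded when the call began, along the tool's axes at that moment; what a row does not reach only later rows make up. A row lasts 1/8 s, in which the tool goes at most 62.5 mm and 10.7 degrees, less where a joint would pass 70% of its speed; a pose out of reach is approached as far as the arm can. A call with a gripper value outside its range is refused whole. The fingers move at their own pace and stop on an object; "force" is the grip in N (left out, the last holds). Time passes only in rows, so rows that repeat a pose let the fingers close. It gives the time, the measured TCP pose, the force, the opening and the grip force at its end, in the units of the state.
- r.get_state(): the state, without advancing time (a new reading comes with each control period).
- r.snapshot(name): name is "scene" or "top"; returns a dict with "pixels" (400x640x3 uint8, red, green, blue), "depth" (400x640 float32, m along the optical axis (not along the pixel's ray), 0 where there is no reading), "fx", "fy", "cx", "cy" (pixels), "D" ([k1, k2, p1, p2, k3] as OpenCV has them; the pictures are not rectified), "xyz" and "orientation" of the camera in the world. Camera axes: x right, y down, z forward; pixel columns grow to the right and rows downward; lengths in m; the calibration is good to about 2 mm. A picture is of the moment at which its call begins.
- r.finish_job(): hands the job in; it is judged then, once.
Trained networks look in the newest picture that a camera, given by its name, has taken for a name from the list of things; names that differ only in an ending like _2 or _b are one class to them, and where a whole thing is asked for, a point or a joint stands for the part that bears it (a point fixed in the world has none). Each returns a list of dicts, best first, with "score" (0 to 1); they miss things now and then, are a little off and sometimes report something else, mostly with a low value. They report only what shows in the picture. A call takes as long as a camera call.
- r.search_frame(camera, thing): "at" ([x, y, z] in m, in the coordinates of the camera as it stood for that picture, good to about 4 mm: the middle of the surface that is visible of it).
The state is a dict: "clock": time; "q": joint angles; "qd": joint speeds; "joint_torque": joint torques, N m; "tool_pos": TCP position; "eef_rot": TCP orientation; "contact_force": force on the tool from outside, world axes, zero at the start; "moment": the same for the moment, N m; "opening": opening from 0.0 (shut) to 1.0 (fully open); "finger_force": force on a finger pad.
Only numpy, scipy, OpenCV 4.12 (cv2) and the standard library are available. Lean on these libraries where they do the work, as an engineer would, in place of code of your own. Each camera call takes 0.05 s, during which the arm holds its last target. There are 200 camera calls.

### The job

Take the larger of the two round steel setting anvils out of the sloping bin rack and lay it flat, hollow face up, on the clamp plate between the cam and the two dowel pins, close up to the pins; set it down, do not drop it. Let go of it, then swing the cam lever round until the cam grips the anvil firmly against both pins. Leave the other parts in their bins and do not disturb the tools lying about.

Things in the scene. Friction and masses are not known exactly. Their poses are not given: they have to be found in the camera images.
- setter_anvil: the anvil to be clamped: a plain steel disc 38 mm in diameter and 12 mm thick with a shallow hollow in its top face. Origin at the centre of its underside, z out of the hollow face. It starts lying in one of the three bins of the rack, its z square to the sloping floor.
- small_anvil: a smaller steel anvil, 26 mm in diameter and 12 mm thick, in another bin; it stays there. Origin at the centre of its underside, z out of its hollow face.
- brass_buckle: brass roller buckle, 39 x 47 x 7 mm, in the remaining bin; it stays there. Origin at the centre of its underside.
- bin_rack: plywood rack, fixed, 336 wide (y), 150 deep (x), 175 mm high; origin under the centre of its foot, -x its front, z up. Three bins side by side, centres y = -110, 0, 110 mm, each 104 mm wide inside. Their floor falls 30 degrees to the front: lower edge at x = -70, z = 24 mm, 122 mm up the slope. Off the floor, walls stand 28 mm and the front lip 20 mm. Parts slide down to the lip.
- shelf_edge (a point): middle of the lower front edge of the shelf (with thread spools on it) that overhangs the bins: rack x = -42 mm, 157 mm above the table, running along the rack's y. A gripper pointing straight down into a bin strikes this shelf; it must come in leaning, about square to the floor of the bin.
- clamp_plate: steel clamp plate, 130 (x) x 110 (y) x 14 mm, screwed to the table; origin under its centre. Two dowel pins, 8 mm in diameter and 10 mm high, stand on it at x = -32.8 mm, y = -17.6 and +17.6 mm; the cam is on the +x, +y side of the place for the anvil. Four screw heads, 5 mm high, at x = +-54, y = +-44 mm.
- seat (a point): point on the top face of the clamp plate (14 mm above the table), at plate x = -18 mm, y = 0: where the underside centre of the anvil is when it touches both pins. x, y, z axes as the plate's. With the lever open the anvil has about 6 mm of play from here towards +x.
- cam_pivot (a point): point on the vertical axis of the cam and lever, on the top face of the clamp plate (plate x = +14.9 mm, y = +23.4 mm).
- cam_lever: the eccentric cam with its lever. The cam is a steel disc 36 mm in diameter and 11 mm high, 1 to 12 mm above the plate, its centre 5 mm off the pivot. Origin on the pivot axis at the plate's top.
- lever_angle (a joint): angle of the cam lever in rad, 0 = fully open (lever points to +x turned 45 degrees towards +y of the plate), grows as it swings clockwise seen from above, up to 2.3 with nothing in the clamp; with the anvil against the pins the cam meets it at about 1.75. The lever stays where it is left; swinging it takes about 3 N at the knob, and 5 to 9 N grips the anvil.
- lever_knob (a point): middle of the black upright grip at the lever's end, 95 mm from the pivot axis: 21 mm in diameter at the widest, from 20 to 55 mm above the plate's top; this point is 42 mm above the plate's top. The lever bar below it is 14 mm wide, 13 to 20 mm above the plate's top.
- mallet: loose mallet lying on the table, 90 x 236 x 53 mm; leave alone.
- drive_punch_1: loose steel drive punch, 13 x 98 x 13 mm; leave alone.
- swatches: loose stack of leather swatches, 52 x 67 x 11 mm; leave alone.
- edge_slicker: loose wooden edge slicker, 26 x 105 x 26 mm; leave alone.
- cork_block: loose cork sanding block, 56 x 96 x 28 mm; leave alone.

How it is judged:
On the way:
1. the larger anvil lies flat, hollow face up, on the clamp plate between the pins and the cam, let go of, with the lever still open (horizontal distance between setter_anvil and seat below 0.012 m and angle between setter_anvil's own z axis and vertical below 0.07 rad and z of setter_anvil in the frame of seat below 0.003 m and contact force between the fingers and setter_anvil below 0.1 N and linear speed of setter_anvil below 0.02 m/s and value of joint lever_angle below 1.3 rad), for 0.2 s.
At the end, for the whole second after the job is handed in: the larger anvil lies flat on the clamp plate (within 4 degrees, hollow face up, not more than 3 mm off the plate), within 3 mm of its seat against both pins, gripped by the cam with at least 3 N and at rest (horizontal distance between setter_anvil and seat below 0.003 m and angle between setter_anvil's own z axis and vertical below 0.07 rad and z of setter_anvil in the frame of seat below 0.003 m and contact force between cam_lever and setter_anvil above 3 N and linear speed of setter_anvil below 0.01 m/s); the robot touches nothing.
It fails at once if the anvil is dropped (falls faster than 0.45 m/s with no finger on it, a fall of about 10 mm) (linear speed of setter_anvil above 0.45 m/s and contact force between the fingers and setter_anvil below 0.05 N).
It fails at once if another part of the rack is moved more than 35 mm (distance of any of small_anvil, brass_buckle from where it was at the start of the episode above 0.035 m).
It fails at once if a tool lying about is moved more than 30 mm (distance of any of mallet, drive_punch_1, swatches, edge_slicker, cork_block from where it was at the start of the episode above 0.03 m).
It also fails if it takes over 72 s, if anything falls off the work surface, if the arm or the gripper's body presses on something with over 40 N, if the wrist force passes 120 N, or if a joint passes its speed limit or range.

## Working session

There is one attempt and no reset: what is moved stays moved. The work goes in short steps, Python scripts to look and compute and a tool call to move; the robot and the scene stay as the last step left them, time stands still between calls to the robot, and variables do not carry over. Pictures are saved under pics/ and viewed, at most 10 in all, crops included, and the job is handed in when it is done.

Besides the shell and the picture viewer there is one more tool, called after "Call:" by a JSON object that holds its "op" and its "data", one argument or row to a line. step_arm: Moves the arm, as the interface text tells. Its arguments: {"type":"object","properties":{"motion":{"type":"array"},"force":{"type":"number"}},"required":["motion"]}

```bash
mkdir -p pics; ls
cat > h.py <<'E'
import numpy as np, cv2
from scipy.spatial.transform import Rotation as R
from plant import r
def snap(n,f=None):
    s=r.snapshot(n)
    if f: cv2.imwrite('pics/'+f,s['pixels'][:,:,::-1])
    return s
def w(s,p): return R.from_quat(s['orientation']).apply(p)+np.array(s['xyz'])
def pix(s,P):
    p=R.from_quat(s['orientation']).inv().apply(np.atleast_2d(P)-np.array(s['xyz']))
    K=np.array([[s['fx'],0,s['cx']],[0,s['fy'],s['cy']],[0,0,1]])
    return cv2.projectPoints(p,np.zeros(3),np.zeros(3),K,np.array(s['D']))[0][:,0]
def cloud(s):
    K=np.array([[s['fx'],0,s['cx']],[0,s['fy'],s['cy']],[0,0,1]])
    v,u=np.mgrid[0:400,0:640]
    n=cv2.undistortPoints(np.stack([u,v],-1).reshape(-1,1,2).astype(float),K,np.array(s['D'])).reshape(400,640,2)
    d=s['depth'][...,None]
    P=np.concatenate([n*d,d],-1)
    W=w(s,P.reshape(-1,3)).reshape(400,640,3); W[s['depth']==0]=np.nan
    return W
E
cat > a.py <<'E'
from h import *
np.set_printoptions(precision=4,suppress=True)
for c in ['scene','top']:
    s=snap(c,c+'0.png'); print(c,s['xyz'],s['orientation'],s['fx'])
    np.save(c+'0.npy',cloud(s))
    for t in ['setter_anvil','small_anvil','brass_buckle','bin_rack','clamp_plate','cam_lever','lever_knob','mallet','drive_punch_1','swatches','edge_slicker','cork_block']:
        print(t,[(round(d['score'],2),w(s,d['at'])) for d in r.search_frame(c,t)[:2]])
print(r.get_state(),r.tip_reach)
E
python3 a.py
```

```text
pics
scene [-0.1829 -0.4175  0.7288] [ 0.7642 -0.4587  0.2416 -0.3837] 373.05445417688554
setter_anvil [(0.62, array([0.5062, 0.3273, 0.0464]))]
small_anvil [(0.49, array([ 0.4808, -0.2424,  0.034 ])), (0.37, array([0.526 , 0.1115, 0.0369]))]
brass_buckle []
bin_rack [(0.75, array([0.5646, 0.2098, 0.084 ]))]
clamp_plate [(0.76, array([ 0.443 , -0.2844,  0.012 ]))]
cam_lever [(0.57, array([ 0.4844, -0.2409,  0.0354])), (0.5, array([ 0.6996, -0.0566,  0.0127]))]
lever_knob [(0.68, array([ 0.4794, -0.2443,  0.0355]))]
mallet [(0.83, array([ 0.6777, -0.4604,  0.0309]))]
drive_punch_1 [(0.65, array([0.5679, 0.2057, 0.0828])), (0.5, array([ 0.7013, -0.0538,  0.01  ]))]
swatches [(0.69, array([ 0.448 , -0.2848,  0.0149])), (0.59, array([ 0.3992, -0.0312,  0.0186]))]
edge_slicker [(0.81, array([0.3824, 0.1009, 0.0216])), (0.45, array([0.5685, 0.2056, 0.0839]))]
cork_block [(0.89, array([ 0.3548, -0.4464,  0.0299]))]
top [ 0.2901 -0.0564  1.2355] [-0.695   0.7096 -0.0836  0.0798] 366.32385557379297
setter_anvil [(0.47, array([0.507 , 0.3244, 0.0486]))]
small_anvil [(0.41, array([0.5275, 0.110
[... 603 characters left out ...]
ray([0.3819, 0.1015, 0.0235])), (0.55, array([ 0.4867, -0.2421,  0.0367]))]
cork_block [(0.7, array([ 0.3689, -0.4427,  0.031 ])), (0.22, array([ 0.4504, -0.2837,  0.0152]))]
{'clock': 1.3, 'q': array([-1.0702,  0.6891, -0.1946,  1.5653,  0.1573,  0.9025, -0.2151]), 'qd': array([-0.0027,  0.    , -0.0019,  0.0005, -0.001 ,  0.0028, -0.0004]), 'joint_torque': array([  0.0001, -52.7498,  -1.2676, -15.3748,  -0.0521,  -0.0007,
         0.    ]), 'tool_pos': array([0.2813, 0.5582, 0.2607]), 'eef_rot': array([0.2313, 0.9729, 0.    , 0.    ]), 'contact_force': array([ 0.3828, -0.0099,  0.4425]), 'moment': array([-0.0871, -0.0078,  0.018 ]), 'finger_force': 0.0, 'opening': 1.0018646898068202} 0.022
```

View pictures.

View pics/scene0.png

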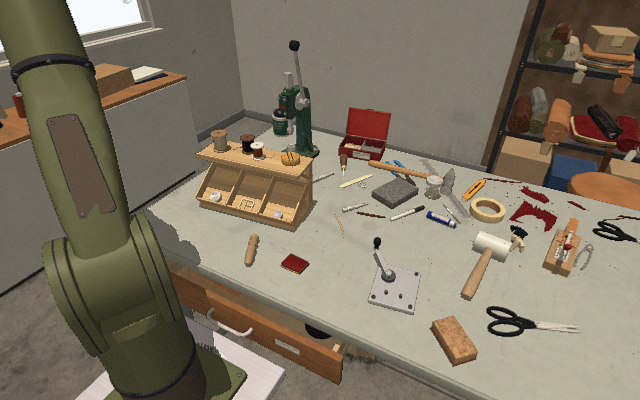

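View pics/top0.png

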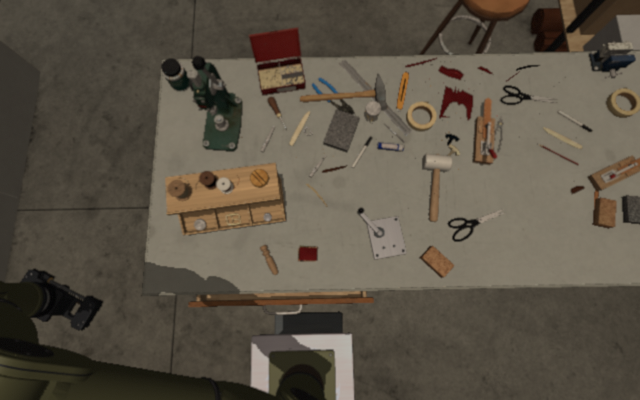

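```bash
cat > b.py <<'E'
from h import *
np.set_printoptions(precision=4,suppress=True)
C={c:np.load(c+'0.npy') for c in ['scene','top']}
for c in C:
    P=C[c].reshape(-1,3); P=P[~np.isnan(P[:,0])]
    a=P[(abs(P[:,0]-.45)<.1)&(abs(P[:,1]+.285)<.1)&(P[:,2]>.009)&(P[:,2]<.018)]
    print(c,'plate',len(a),np.median(a[:,2]),cv2.minAreaRect((a[:,:2]*1000).astype(np.float32)))
    b=P[(abs(P[:,0]-.57)<.16)&(abs(P[:,1]-.21)<.25)&(P[:,2]>.16)&(P[:,2]<.182)]
    print('shelf',len(b),np.median(b[:,2]),cv2.minAreaRect((b[:,:2]*1000).astype(np.float32)))
    k=P[(abs(P[:,0]-.49)<.12)&(abs(P[:,1]+.245)<.1)&(P[:,2]>.04)&(P[:,2]<.085)]
    print('knob',len(k),k.mean(0),k.min(0),k.max(0))
im=cv2.imread('pics/scene0.png')
A=cv2.resize(im[155:235,190:320],None,fx=6,fy=6,interpolation=cv2.INTER_CUBIC)[:480]
cv2.imwrite('pics/bins.png',A)
A=cv2.resize(im[230:318,350:440],None,fx=6,fy=6,interpolation=cv2.INTER_CUBIC)
cv2.imwrite('pics/plate.png',A)
E
python3 b.py
```

```text
scene plate 1587 0.014825779414574525 ((451.007080078125, -286.26702880859375), (132.0105438232422, 109.92813110351562), 9.01686954498291)
shelf 2072 0.17118775522844704 ((587.7528686523438, 227.08937072753906), (122.9623031616211, 338.8365478515625), 7.977902412414551)
knob 81 [ 0.5147 -0.2158  0.0554] [ 0.4538 -0.2692  0.0401] [ 0.5398 -0.1911  0.0698]
top plate 902 0.015305638499621854 ((449.95263671875, -296.48712158203125), (191.85003662109375, 136.40997314453125), 3.270500898361206)
shelf 3353 0.17200087196835012 ((591.269775390625, 227.67669677734375), (118.38044738769531, 338.50262451171875), 6.855024337768555)
knob 45 [ 0.5128 -0.2202  0.0581] [ 0.4574 -0.2698  0.0401] [ 0.545  -0.1923  0.0741]
```

View pics/bins.png

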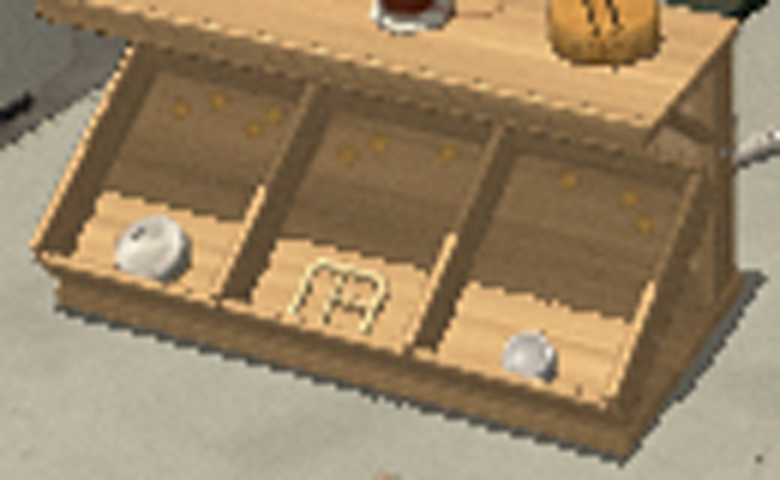

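View pics/plate.png

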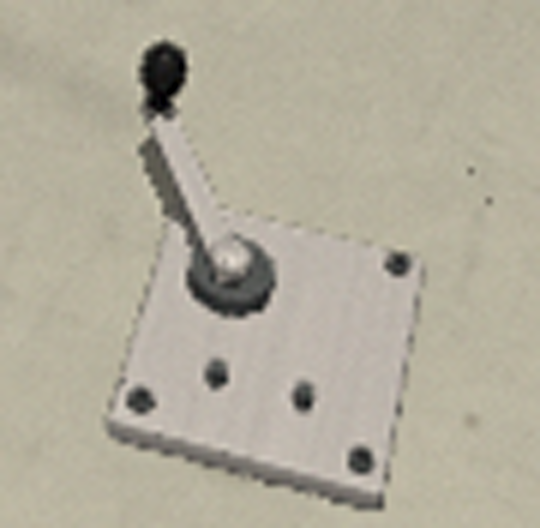

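```bash
cat > c.py <<'E'
from h import *
from scipy.optimize import least_squares
np.set_printoptions(precision=4,suppress=True)
s=snap('scene'); im=s['pixels']; C=cloud(s)
def f(p): return np.array(p)
obs=(np.array([[217,375],[304,396],[398,263],[140,400],[361,461]])+.5)/6-.5+[350,230]
L=np.array([[-32.8,17.6,20],[-32.8,-17.6,20],[54,-44,17.5],[-54,44,17.5],[-54,-44,17.5]])/1000
def W(v,L): c,n=np.cos(v[2]),np.sin(v[2]); return np.c_[v[0]+c*L[:,0]-n*L[:,1],v[1]+n*L[:,0]+c*L[:,1],L[:,2]]
q=least_squares(lambda v:(pix(s,W(v,L))-obs).ravel(),[.451,-.286,.157])
print('plate',q.x,np.degrees(q.x[2]),q.fun)
ob=(np.array([163,66])+.5)/6-.5+[350,230]
piv=np.array([.0149,.0234])
def kn(a): 
    t=np.pi/4-a; return W(q.x,np.array([[piv[0]+.095*np.cos(t),piv[1]+.095*np.sin(t),.056]]))
k=least_squares(lambda a:(pix(s,kn(a[0]))-ob).ravel(),[0.]); print('lever',k.x,k.fun,kn(k.x[0]))
print('seat',W(q.x,np.array([[-.018,0,.014]])))
# anvil
hsv=cv2.cvtColor(im,cv2.COLOR_RGB2HSV)
m=((hsv[...,1]<60)&(hsv[...,2]>110)).astype(np.uint8)
roi=np.zeros_like(m); roi[185:225,200:292]=1
n,lab,st,ce=cv2.connectedComponentsWithStats(m*roi)
for i in range(1,n):
    if st[i,4]>20: 
        P=C[lab==i]; print(st[i],ce[i],np.nanmedian(P,0),np.nanpercentile(P,5,0),np.nanpercentile(P,95,0))
# floor planes
P=C[185:225,195:310].reshape(-1,3); S=hsv[185:225,195:310,1].ravel()
for b in (110,0,-110):
    for yaw in np.radians([7.5]):
        o=np.array([.573,.225,0]);d=P-o; x=d[:,0]*np.cos(yaw)+d[:,1]*np.sin(yaw); y=-d[:,0]*np.sin(yaw)+d[:,1]*np.cos(yaw)
        k=(abs(y-b)<44)&(x>-.075+0.02)&(x<-.01)&(S>60)&(P[:,2]<.09)
        k=k if False else (abs(y-b/1000)<.044)&(x>-.05)&(x<-.01)&(S>60)&(P[:,2]<.09)
        h=(P[k,2]-.024)*np.cos(np.pi/6)-(x[k]+.07)*.5
        print(b,k.sum(),np.median(h),h.std())
E
python3 c.py
```

```text
plate [ 0.4516 -0.2865  0.1616] 9.256545837823147 [-0.0721 -0.1562 -0.0605  0.1472  0.043   0.1034  0.0353  0.1187  0.0549
 -0.1966]
lever [0.2597] [0.1126 0.8494] [[ 0.536  -0.2007  0.056 ]]
seat [[ 0.4339 -0.2894  0.014 ]]
[209 191  12  11  91] [214.7692 195.7253] [0.5026 0.3288 0.0442] [0.489  0.3136 0.038 ] [0.5138 0.342  0.0513]
[200 207  64  18 587] [221.5997 218.5911] [0.4645 0.2815 0.001 ] [ 0.4257  0.186  -0.0012] [0.4923 0.3482 0.0033]
[274 210   9   8  53] [277.6604 213.5849] [0.5243 0.1095 0.0403] [0.5151 0.0971 0.0361] [0.533  0.1185 0.0464]
110 219 -2.396448535496587e-05 0.0019764314164898507
0 320 0.0004991711249872129 0.00229970214985165
-110 363 0.0009420100681808742 0.0018207778951346068
```

```bash
cat >> h.py <<'E'
PL=np.array([.4516,-.2865]);PY=.1616; RO=np.array([.573,.225]);RY=np.radians(7.5)
def fr(o,y,p): return np.r_[o+np.array([[np.cos(y),-np.sin(y)],[np.sin(y),np.cos(y)]])@p[:2],p[2]]
def rack(x,y,z): return fr(RO,RY,np.array([x,y,z]))
def plate(x,y,z): return fr(PL,PY,np.array([x,y,z]))
def rot(yaw,tilt):  # tool y along +y of the frame, tool z down, leaning tilt to +x
    z=np.array([np.sin(tilt),0,-np.cos(tilt)]);y=np.array([0,1.,0]);x=np.cross(y,z)
    return R.from_euler('z',yaw)*R.from_matrix(np.c_[x,y,z])
def bin_pose(h,y=.111,x=-.0535):
    return rack(x-.5*h,y,.024+(x+.07)*np.tan(np.pi/6)+.866*h),rot(RY,np.pi/6)
def go(p,q):
    s=r.get_state();c=R.from_quat(s['eef_rot'])
    print('t',s['clock'],'tcp',s['tool_pos'].round(4),'F',s['contact_force'].round(1),'op',round(s['opening']*88,1),'ff',s['finger_force'])
    print('dp',(c.inv().apply(p-s['tool_pos'])*1000).round(1),'twist',(c.inv()*q).as_rotvec().round(3), 'q',s['q'].round(2))
E
python3 -c "
from h import *
go(*bin_pose(.15))"
```

```text
t 1.35 tcp [0.2813 0.5582 0.2608] F [ 0.5 -0.2 -0.5] op 87.8 ff 0.0
dp [-241.8 -146.8   97.3] twist [-0.156 -0.508 -0.584] q [-1.07  0.69 -0.19  1.57  0.16  0.9  -0.22]
```

Call:
{"op": "step_arm", "data": {
  "motion": [
    {"dp": [-40,-24,16],"twist": [-0.03,-0.1,-0.115],"hand": 0.23},
    {"dp": [-90,-55,36],"twist": [-0.06,-0.2,-0.23],"hand": 0.23},
    {"dp": [-140,-85,56],"twist": [-0.09,-0.3,-0.345],"hand": 0.23},
    {"dp": [-190,-116,77],"twist": [-0.12,-0.4,-0.46],"hand": 0.23},
    {"dp": [-230,-140,93],"twist": [-0.15,-0.49,-0.56],"hand": 0.23}
  ]
}}

```text
clock: 1.98
tool_pos: [0.4023, 0.3479, 0.1789]
eef_rot: [0.006, 0.978, -0.02, 0.206]
contact_force: [-0.4, -0.3, 0.3]
opening: 0.617
finger_force: 0.0
```

```bash
python3 -c "
from h import *
go(*bin_pose(.10))"
```

```text
t 1.975 tcp [0.4023 0.3479 0.1789] F [-0.4 -0.3  0.3] op 54.3 ff 0.0
dp [-25.4 -23.1  76.4] twist [-0.101 -0.11  -0.118] q [-1.19  0.7   0.29  2.18  1.14  0.2  -0.55]
```

Call:
{"op": "step_arm", "data": {
  "motion": [
    {"dp": [-14,-13,30],"twist": [-0.06,-0.06,-0.06],"hand": 0.23},
    {"dp": [-25,-23,60],"twist": [-0.1,-0.11,-0.118],"hand": 0.23},
    {"dp": [-25,-23,76],"twist": [-0.1,-0.11,-0.118],"hand": 0.23},
    {"dp": [-25,-23,76],"twist": [-0.1,-0.11,-0.118],"hand": 0.23},
    {"dp": [-25,-23,76],"twist": [-0.1,-0.11,-0.118],"hand": 0.23}
  ]
}}

```text
clock: 2.6
tool_pos: [0.454, 0.3248, 0.118]
eef_rot: [-0.062, 0.965, 0.02, 0.254]
contact_force: [0.6, 0.0, 0.6]
opening: 0.617
finger_force: 0.0
```

```bash
python3 -c "
from h import *
go(*bin_pose(.06))
s=snap('scene','g1.png')
im=cv2.imread('pics/g1.png')
cv2.imwrite('pics/g1c.png',cv2.resize(im[110:250,160:330],None,fx=4,fy=4,interpolation=cv2.INTER_CUBIC))"
```

```text
t 2.6 tcp [0.454  0.3248 0.118 ] F [0.6 0.  0.6] op 54.3 ff 0.0
dp [-2.6 -3.7 38.9] twist [ 0.005 -0.008 -0.005] q [-0.83  0.83 -0.1   2.27  2.25  0.54 -1.42]
```

View pics/g1c.png

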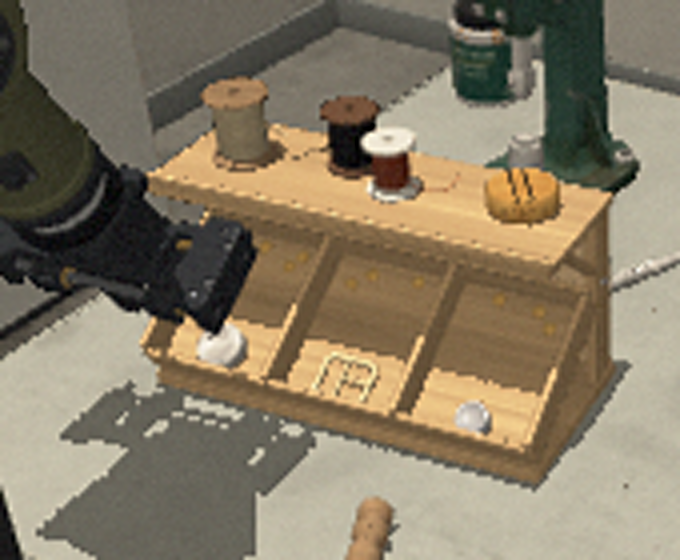

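The gripper (crop 210,290) hovers over the left bin just above the big anvil (crop 220,345), clear of shelf and walls. Going in.

Call:
{"op": "step_arm", "data": {
  "motion": [
    {"dp": [-2,-3,20],"twist": [0.005,-0.008,-0.005],"hand": 0.23},
    {"dp": [-2.6,-3.7,40],"twist": [0.005,-0.008,-0.005],"hand": 0.23},
    {"dp": [-2.6,-3.7,55],"twist": [0.005,-0.008,-0.005],"hand": 0.23},
    {"dp": [-2.6,-3.7,65],"twist": [0.005,-0.008,-0.005],"hand": 0.23},
    {"dp": [-2.6,-3.7,65],"twist": [0.005,-0.008,-0.005],"hand": 0.23}
  ]
}}

```text
clock: 3.28
tool_pos: [0.4881, 0.3288, 0.0641]
eef_rot: [-0.065, 0.963, 0.018, 0.26]
contact_force: [-0.7, 0.2, -0.9]
opening: 0.614
finger_force: 0.0
```

```bash
python3 -c "
from h import *
go(*bin_pose(.0235))"
```

```text
t 3.275 tcp [0.4881 0.3288 0.0641] F [-0.7  0.2 -0.9] op 54.1 ff 0.0
dp [ 0.5 -3.  11.6] twist [0.002 0.004 0.004] q [-0.77  0.95 -0.12  2.2   2.34  0.6  -1.45]
```

Call:
{"op": "step_arm", "data": {
  "motion": [
    {"dp": [0.5,-3,6],"twist": [0,0,0],"hand": 0.23},
    {"dp": [0.5,-3,11],"twist": [0,0,0],"hand": 0.23},
    {"dp": [0.5,-3,11],"twist": [0,0,0],"hand": 0.23}
  ]
}}

```text
clock: 3.65
tool_pos: [0.4937, 0.3261, 0.0543]
eef_rot: [-0.065, 0.963, 0.018, 0.26]
contact_force: [0.2, 0.8, 0.1]
opening: 0.616
finger_force: 0.0
```

```bash
python3 -c "
from h import *
go(*bin_pose(.0235))"
```

```text
t 3.65 tcp [0.4937 0.3261 0.0543] F [0.2 0.8 0.1] op 54.2 ff 0.0
dp [0.1 0.4 0.5] twist [0.003 0.004 0.003] q [-0.75  0.98 -0.13  2.19  2.36  0.61 -1.46]
```

Well placed, no contact. Close.

Call:
{"op": "step_arm", "data": {
  "motion": [
    {"dp": [0,0,0],"twist": [0,0,0],"hand": -0.1},
    {"dp": [0,0,0],"twist": [0,0,0],"hand": -0.3},
    {"dp": [0,0,0],"twist": [0,0,0],"hand": -0.5},
    {"dp": [0,0,0],"twist": [0,0,0],"hand": -0.5},
    {"dp": [0,0,0],"twist": [0,0,0],"hand": -0.5}
  ],
  "force": 35
}}

```text
clock: 4.28
tool_pos: [0.4936, 0.3267, 0.0547]
eef_rot: [-0.065, 0.963, 0.018, 0.26]
contact_force: [-0.4, 0.7, 1.5]
opening: 0.419
finger_force: 35.0
```

Call:
{"op": "step_arm", "data": {
  "motion": [
    {"dp": [0,0,-5],"twist": [0,0,0],"hand": -0.5},
    {"dp": [0,0,-15],"twist": [0,0,0],"hand": -0.5},
    {"dp": [0,0,-35],"twist": [0,0,0],"hand": -0.5},
    {"dp": [0,0,-65],"twist": [0,0,0],"hand": -0.5},
    {"dp": [0,0,-100],"twist": [0,0,0],"hand": -0.5}
  ]
}}

```text
clock: 4.9
tool_pos: [0.4421, 0.3187, 0.1414]
eef_rot: [-0.065, 0.964, 0.018, 0.259]
contact_force: [-0.0, 0.6, -1.8]
opening: 0.415
finger_force: 35.0
```

```bash
python3 -c "
from h import *
go(plate(-.010,0,.014+.12),rot(PY,0))
s=snap('scene','g2.png')
c=r.get_state()['tool_pos'];print(pix(s,c))
print([(d['score'],w(s,d['at'])) for d in r.search_frame('scene','setter_anvil')])
im=cv2.imread('pics/g2.png')
cv2.imwrite('pics/g2c.png',cv2.resize(im[130:230,150:270],None,fx=5,fy=5,interpolation=cv2.INTER_CUBIC))"
```

```text
t 4.9 tcp [0.4421 0.3187 0.1414] F [-0.   0.6 -1.8] op 36.5 ff 34.996901750564575
dp [  74.9 -601.2  -34.9] twist [-0.007  0.525 -0.025] q [-0.86  0.77 -0.08  2.31  2.22  0.52 -1.41]
[[196.78944424 179.11161937]]
[]
```

View pics/g2c.png

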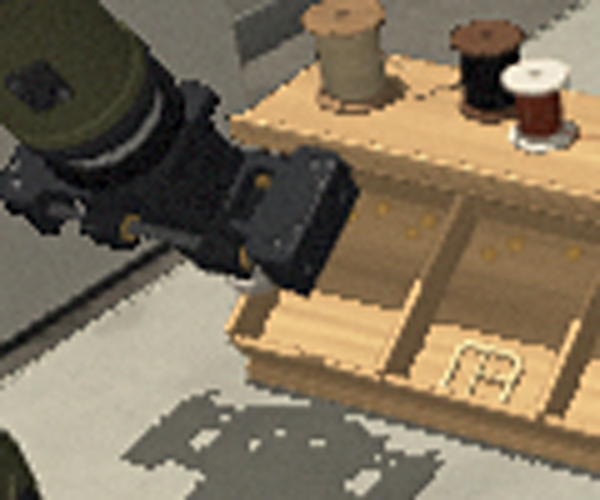

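The left bin is empty and the anvil's rim shows between the fingers (crop 250,285): it is held.

Call:
{"op": "step_arm", "data": {
  "motion": [
    {"dp": [-5,-25,-25],"twist": [0,0.03,0],"hand": -0.5},
    {"dp": [0,-75,-45],"twist": [0,0.08,0],"hand": -0.5},
    {"dp": [5,-130,-50],"twist": [0,0.14,0],"hand": -0.5},
    {"dp": [10,-185,-50],"twist": [0,0.2,0],"hand": -0.5},
    {"dp": [17,-240,-50],"twist": [0,0.26,0],"hand": -0.5}
  ]
}}

```text
clock: 5.62
tool_pos: [0.4366, 0.0744, 0.175]
eef_rot: [-0.067, 0.989, 0.009, 0.132]
contact_force: [1.2, 0.8, -2.4]
opening: 0.416
finger_force: 35.0
```

```bash
python3 -c "
from h import *
go(plate(-.012,0,.014+.12),rot(PY,0))"
```

```text
t 5.625 tcp [0.4366 0.0744 0.175 ] F [ 1.2  0.8 -2.4] op 36.6 ff 34.997954964637756
dp [  55.1 -359.9   27.3] twist [-0.003  0.265 -0.026] q [-0.26  0.6  -0.07  2.42  2.6   0.16 -1.19]
```

Call:
{"op": "step_arm", "data": {
  "motion": [
    {"dp": [8,-40,0],"twist": [0,0.05,0],"hand": -0.5},
    {"dp": [16,-90,4],"twist": [0,0.1,-0.005],"hand": -0.5},
    {"dp": [24,-140,8],"twist": [0,0.14,-0.01],"hand": -0.5},
    {"dp": [32,-190,12],"twist": [0,0.18,-0.015],"hand": -0.5},
    {"dp": [40,-240,16],"twist": [0,0.22,-0.02],"hand": -0.5}
  ]
}}

```text
clock: 6.25
tool_pos: [0.4696, -0.0552, 0.157]
eef_rot: [-0.068, 0.991, -0.022, 0.112]
contact_force: [1.7, -1.2, -2.5]
opening: 0.412
finger_force: 35.0
```

```bash
python3 -c "
from h import *
go(plate(-.012,0,.014+.08),rot(PY,0))"
```

```text
t 6.25 tcp [ 0.4696 -0.0552  0.157 ] F [ 1.7 -1.2 -2.5] op 36.3 ff 34.995542764663696
dp [  75.4 -223.2   61.1] twist [-0.062  0.221 -0.024] q [ 0.2   0.66 -0.32  2.31  1.74  0.23 -0.03]
```

Call:
{"op": "step_arm", "data": {
  "motion": [
    {"dp": [20,-45,5],"twist": [-0.02,0.05,0],"hand": -0.5},
    {"dp": [35,-90,10],"twist": [-0.03,0.1,-0.01],"hand": -0.5},
    {"dp": [50,-135,15],"twist": [-0.05,0.15,-0.02],"hand": -0.5},
    {"dp": [65,-180,20],"twist": [-0.06,0.2,-0.024],"hand": -0.5},
    {"dp": [75,-215,20],"twist": [-0.06,0.22,-0.024],"hand": -0.5}
  ]
}}

```text
clock: 6.88
tool_pos: [0.4377, -0.2488, 0.1349]
eef_rot: [-0.083, 0.997, 0.002, 0.001]
contact_force: [2.1, -0.8, -2.0]
opening: 0.413
finger_force: 35.0
```

```bash
python3 -c "
from h import *
go(plate(-.012,0,.014+.08),rot(PY,0))"
```

```text
t 6.875 tcp [ 0.4377 -0.2488  0.1349] F [ 2.1 -0.8 -2. ] op 36.3 ff 34.99735236167908
dp [  4.6 -39.6  40.7] twist [0.004 0.002 0.005] q [ 0.79  0.8  -0.61  2.02  0.83  0.58  1.34]
```

Call:
{"op": "step_arm", "data": {
  "motion": [
    {"dp": [4,-25,10],"twist": [0.004,0.002,0.005],"hand": -0.5},
    {"dp": [4.6,-40,25],"twist": [0.004,0.002,0.005],"hand": -0.5},
    {"dp": [4.6,-40,35],"twist": [0.004,0.002,0.005],"hand": -0.5},
    {"dp": [4.6,-40,35],"twist": [0.004,0.002,0.005],"hand": -0.5}
  ]
}}

```text
clock: 7.38
tool_pos: [0.439, -0.2872, 0.0994]
eef_rot: [-0.08, 0.997, -0.001, -0.0]
contact_force: [-0.5, 0.2, -1.7]
opening: 0.416
finger_force: 35.0
```

```bash
python3 -c "
from h import *
go(plate(-.013,0,.014+.025),rot(PY,0))
s=snap('scene','g3.png')
im=cv2.imread('pics/g3.png')
cv2.imwrite('pics/g3c.png',cv2.resize(im[210:320,340:450],None,fx=5,fy=5,interpolation=cv2.INTER_CUBIC))"
```

```text
t 7.375 tcp [ 0.439  -0.2872  0.0994] F [-0.5  0.2 -1.7] op 36.6 ff 34.99596655368805
dp [ 0.4 -1.2 60.4] twist [-0.002 -0.001 -0.001] q [ 0.82  0.87 -0.56  1.98  0.89  0.55  1.36]
```

View pics/g3c.png

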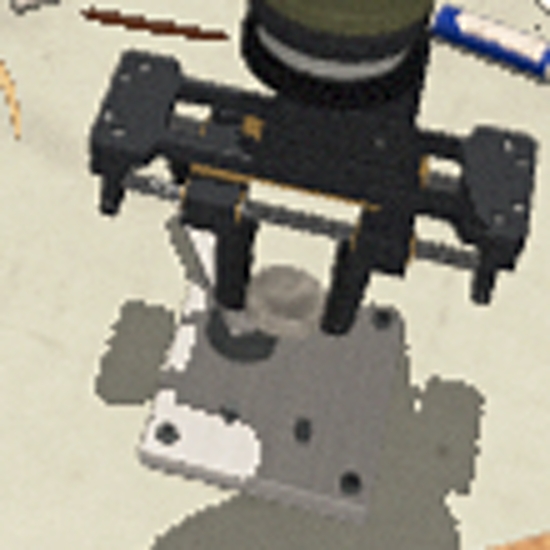

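The anvil (crop 287,300) hangs level, hollow up, between the fingers over the plate. Check its centre against the TCP from the depth.

```bash
python3 -c "
from h import *
s=snap('scene');C=cloud(s)
P=C[258:278,390:408].reshape(-1,3);t=r.get_state()['tool_pos']
Q=rot(PY,0).inv().apply(P-t)*1000
Q=Q[(abs(Q[:,1])<15)&(Q[:,2]>0)&(Q[:,2]<30)]
top=Q[Q[:,2]<16]
print(len(Q),len(top),np.percentile(Q,[2,50,98],0).round(1),np.percentile(top,[2,50,98],0).round(1))
A=np.c_[top[:,:2],np.ones(len(top))];print(np.linalg.lstsq(A,top[:,2],rcond=None)[0])
"
```

```text
164 128 [[-16.1 -14.1  11.9]
 [  4.2   0.7  14.4]
 [ 17.6  14.2  23.1]] [[-16.5 -13.8  11.7]
 [  0.1   0.7  14. ]
 [ 17.6  14.2  15.8]]
[-2.34053650e-03  2.78466214e-02  1.38895364e+01]
```

Call:
{"op": "step_arm", "data": {
  "motion": [
    {"dp": [1.9,-1.2,15],"twist": [0,0,0],"hand": -0.5},
    {"dp": [1.9,-1.2,35],"twist": [0,0,0],"hand": -0.5},
    {"dp": [1.9,-1.2,50],"twist": [0,0,0],"hand": -0.5},
    {"dp": [1.9,-1.2,55],"twist": [0,0,0],"hand": -0.5},
    {"dp": [1.9,-1.2,55],"twist": [0,0,0],"hand": -0.5}
  ]
}}

```text
clock: 8.1
tool_pos: [0.4375, -0.2913, 0.045]
eef_rot: [-0.079, 0.997, -0.002, 0.0]
contact_force: [0.2, 0.1, -1.7]
opening: 0.418
finger_force: 35.0
```

```bash
python3 -c "
from h import *
go(plate(-.0145,0,.014+.024),rot(PY,0))"
```

```text
t 8.1 tcp [ 0.4375 -0.2913  0.045 ] F [ 0.2  0.1 -1.7] op 36.8 ff 34.99564826488495
dp [-0.2  2.5  7. ] twist [-0.004  0.    -0.004] q [ 0.76  0.96 -0.45  1.99  1.01  0.44  1.26]
```

Call:
{"op": "step_arm", "data": {
  "motion": [
    {"dp": [0,2.3,2],"twist": [-0.004,0,-0.004],"hand": -0.5},
    {"dp": [0,2.3,4],"twist": [-0.004,0,-0.004],"hand": -0.5},
    {"dp": [0,2.3,5.5],"twist": [-0.004,0,-0.004],"hand": -0.5},
    {"dp": [0,2.3,5.5],"twist": [-0.004,0,-0.004],"hand": -0.5}
  ]
}}

```text
clock: 8.6
tool_pos: [0.4372, -0.2894, 0.04]
eef_rot: [-0.08, 0.997, -0.0, 0.0]
contact_force: [0.4, -1.0, 0.9]
opening: 0.417
finger_force: 35.0
```

```bash
python3 -c "
from h import *
go(plate(-.0145,0,.014+.024),rot(PY,0))"
```

```text
t 8.6 tcp [ 0.4372 -0.2894  0.04  ] F [ 0.4 -1.   0.9] op 36.7 ff 34.99585568904877
dp [-0.2  0.5  2. ] twist [-0.001  0.001 -0.001] q [ 0.76  0.97 -0.44  1.99  1.02  0.42  1.25]
```

Call:
{"op": "step_arm", "data": {
  "motion": [
    {"dp": [0,0.3,0.7],"twist": [0,0,0],"hand": -0.5},
    {"dp": [0,0.3,1],"twist": [0,0,0],"hand": -0.5}
  ]
}}

```text
clock: 8.85
tool_pos: [0.4372, -0.2893, 0.0398]
eef_rot: [-0.08, 0.997, -0.001, 0.001]
contact_force: [-2.3, -0.5, 12.0]
opening: 0.416
finger_force: 35.0
```

Call:
{"op": "step_arm", "data": {
  "motion": [
    {"dp": [0,0,0.5],"twist": [0,0,0],"hand": -0.5},
    {"dp": [0,0,0.8],"twist": [0,0,0],"hand": -0.5}
  ]
}}

```text
clock: 9.1
tool_pos: [0.4372, -0.2893, 0.0397]
eef_rot: [-0.08, 0.997, -0.001, 0.001]
contact_force: [-3.7, 0.4, 20.0]
opening: 0.419
finger_force: 35.0
```

Call:
{"op": "step_arm", "data": {
  "motion": [
    {"dp": [0,0,-1.5],"twist": [0,0,0],"hand": -0.5},
    {"dp": [0,0,-1.5],"twist": [0,0,0],"hand": -0.1},
    {"dp": [0,0,-1.5],"twist": [0,0,0],"hand": 0.05},
    {"dp": [0,0,-1.5],"twist": [0,0,0],"hand": 0.1},
    {"dp": [0,0,-1.5],"twist": [0,0,0],"hand": 0.1}
  ],
  "force": 10
}}

```text
clock: 9.72
tool_pos: [0.4371, -0.2888, 0.0393]
eef_rot: [-0.08, 0.997, -0.0, 0.0]
contact_force: [-0.3, -0.3, 0.1]
opening: 0.552
finger_force: 0.0
```

Call:
{"op": "step_arm", "data": {
  "motion": [
    {"dp": [0,0,-10],"twist": [0,0,0],"hand": 0.1},
    {"dp": [0,0,-30],"twist": [0,0,0],"hand": 0.1},
    {"dp": [0,0,-60],"twist": [0,0,0],"hand": 0.1},
    {"dp": [0,0,-90],"twist": [0,0,0],"hand": 0.1},
    {"dp": [0,0,-110],"twist": [0,0,0],"hand": 0.1}
  ]
}}

```text
clock: 10.35
tool_pos: [0.4373, -0.2889, 0.1514]
eef_rot: [-0.08, 0.997, -0.0, 0.001]
contact_force: [0.9, 0.3, 0.3]
opening: 0.549
finger_force: 0.0
```

```bash
python3 -c "
from h import *
go(plate(-.0145,0,.014+.024),rot(PY,0))
s=snap('scene','g4.png')
im=cv2.imread('pics/g4.png')
cv2.imwrite('pics/g4c.png',cv2.resize(im[210:320,340:450],None,fx=5,fy=5,interpolation=cv2.INTER_CUBIC))"
```

```text
t 10.35 tcp [ 0.4373 -0.2889  0.1514] F [0.9 0.3 0.3] op 48.3 ff 0.0
dp [  0.2   0.2 113.4] twist [-0.001  0.002 -0.001] q [ 0.88  0.8  -0.65  1.95  0.79  0.66  1.46]
```

View pics/g4c.png

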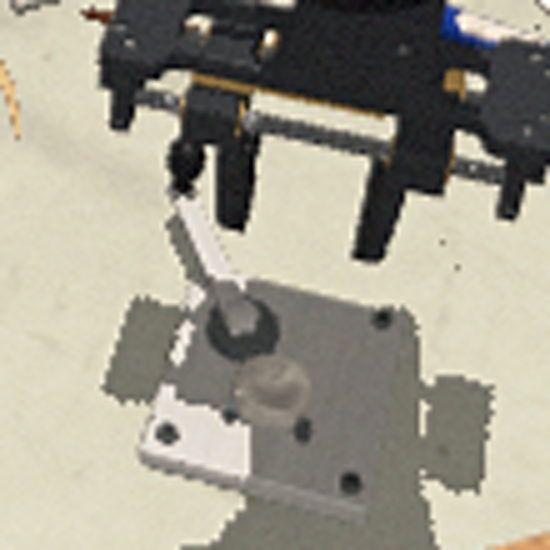

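The anvil lies flat, hollow up, against the two pins (crop 273,388); the lever is still open with its knob at crop (185,165). Next, go to the knob.

```bash
cat >> h.py <<'E'
PIV=plate(.0149,.0234,.014)
def knob(a,z=.062,off=0): 
    t=PY+np.pi/4-a; return np.r_[PIV[:2]+.095*np.array([np.cos(t),np.sin(t)]),z]
def arc(a0,a1,n=5,yaw0=None,k=.35):
    s=r.get_state();c=R.from_quat(s['eef_rot'])
    p0=s['tool_pos']
    for a in np.linspace(a0,a1,n+1)[1:]:
        q=rot(PY-k*(a-.26),0); print(round(a,3),(c.inv().apply(knob(a)-p0)*1000).round(1),(c.inv()*q).as_rotvec().round(3))
    t=PY+np.pi/4-a0; tg=np.array([np.sin(t),-np.cos(t),0]); d=p0[:2]-PIV[:2]
    print('ang now',PY+np.pi/4-np.arctan2(d[1],d[0]),'rad',np.hypot(*d),'Ftan(on tool)',s['contact_force']@tg,s['contact_force'],s['opening']*88,s['clock'],s['q'][[5,6]])
E
python3 -c "
from h import *
print(PIV,knob(.26))
go(knob(.26,.12),rot(PY,0))"
```

```text
[ 0.46254087 -0.2610075   0.014     ] [ 0.53599043 -0.20075668  0.062     ]
t 10.4 tcp [ 0.4383 -0.2893  0.1532] F [ 0.7 -0.2  1.8] op 48.1 ff 0.0
dp [-110.5   71.9   33.5] twist [-0.003  0.004 -0.001] q [ 0.88  0.8  -0.65  1.95  0.79  0.66  1.46]
```

Call:
{"op": "step_arm", "data": {
  "motion": [
    {"dp": [-35,22,0],"twist": [0,0,0],"hand": 0.1},
    {"dp": [-75,48,5],"twist": [0,0,0],"hand": 0.1},
    {"dp": [-105,68,20],"twist": [0,0,0],"hand": 0.1},
    {"dp": [-110.5,72,33],"twist": [0,0,0],"hand": 0.1},
    {"dp": [-110.5,72,33],"twist": [0,0,0],"hand": 0.1}
  ]
}}

```text
clock: 11.02
tool_pos: [0.533, -0.2006, 0.1153]
eef_rot: [-0.08, 0.997, -0.0, -0.001]
contact_force: [-1.0, 0.3, -0.1]
opening: 0.547
finger_force: 0.0
```

```bash
python3 -c "
from h import *
go(knob(.26,.064),rot(PY,0))
s=snap('scene','g5.png')
im=cv2.imread('pics/g5.png')
cv2.imwrite('pics/g5c.png',cv2.resize(im[200:310,330:440],None,fx=5,fy=5,interpolation=cv2.INTER_CUBIC))"
```

```text
t 11.025 tcp [ 0.533  -0.2006  0.1153] F [-1.   0.3 -0.1] op 48.1 ff 0.0
dp [-3.1 -0.6 51.3] twist [-0.    -0.003 -0.001] q [ 0.62  0.89 -0.61  1.83  0.79  0.68  1.28]
```

View pics/g5c.png

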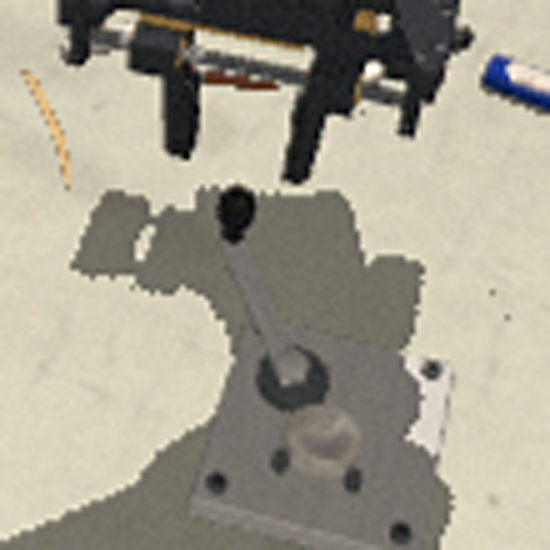

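The knob (crop 237,212) is centred under the open fingers (tips at 180,155 and 298,180). Descend and grip.

Call:
{"op": "step_arm", "data": {
  "motion": [
    {"dp": [-2,0,12],"twist": [0,0,0],"hand": 0.1},
    {"dp": [-3,-0.6,30],"twist": [0,0,0],"hand": 0.1},
    {"dp": [-3,-0.6,46],"twist": [0,0,0],"hand": 0.1},
    {"dp": [-3,-0.6,51],"twist": [0,0,0],"hand": 0.1},
    {"dp": [-3,-0.6,51],"twist": [0,0,0],"hand": 0.1}
  ]
}}

```text
clock: 11.7
tool_pos: [0.5374, -0.2001, 0.0649]
eef_rot: [-0.08, 0.997, 0.0, -0.0]
contact_force: [0.3, 0.2, 0.1]
opening: 0.549
finger_force: 0.0
```

Call:
{"op": "step_arm", "data": {
  "motion": [
    {"dp": [0,0,0],"twist": [0,0,0],"hand": -0.2},
    {"dp": [0,0,0],"twist": [0,0,0],"hand": -0.4},
    {"dp": [0,0,0],"twist": [0,0,0],"hand": -0.7},
    {"dp": [0,0,0],"twist": [0,0,0],"hand": -0.7}
  ],
  "force": 15
}}

```text
clock: 12.2
tool_pos: [0.5378, -0.2007, 0.0658]
eef_rot: [-0.08, 0.997, -0.0, 0.0]
contact_force: [0.2, -0.3, 1.7]
opening: 0.219
finger_force: 15.0
```

```bash
python3 -c "
from h import *
arc(.26,.56)"
```

```text
0.32 [-0.9 -4.8  3.8] [-0.001  0.001  0.02 ]
0.38 [ -3.3 -10.    3.8] [-0.001  0.001  0.041]
0.44 [ -5.4 -15.3   3.8] [-0.001  0.001  0.062]
0.5 [ -7.2 -20.7   3.8] [-0.001  0.001  0.083]
0.56 [ -8.6 -26.2   3.9] [-0.001  0.001  0.104]
ang now 0.27115218226977156 rad 0.09645256345180378 Ftan(on tool) 0.37977281248069783 [ 0.1994527  -0.32758844  1.69814195] 19.273277473337167 12.2 [0.59058347 1.21495445]
```

Call:
{"op": "step_arm", "data": {
  "motion": [
    {"dp": [-0.9,-4.8,0],"twist": [0,0,0.02],"hand": -0.7},
    {"dp": [-3.3,-10,0],"twist": [0,0,0.041],"hand": -0.7},
    {"dp": [-5.4,-15.3,0],"twist": [0,0,0.062],"hand": -0.7},
    {"dp": [-7.2,-20.7,0],"twist": [0,0,0.083],"hand": -0.7},
    {"dp": [-8.6,-26.2,0],"twist": [0,0,0.104],"hand": -0.7}
  ]
}}

```text
clock: 12.82
tool_pos: [0.5525, -0.222, 0.0658]
eef_rot: [-0.028, 1.0, 0.002, 0.002]
contact_force: [2.1, 6.9, 0.2]
opening: 0.216
finger_force: 15.0
```

```bash
python3 -c "
from h import *
arc(.56,1.01)"
```

```text
0.65 [ -0.3 -11.2   3.8] [0.004 0.005 0.032]
0.74 [ -1.9 -19.6   3.8] [0.004 0.005 0.063]
0.83 [ -2.8 -28.1   3.7] [0.004 0.005 0.095]
0.92 [ -3.  -36.6   3.7] [0.004 0.005 0.126]
1.01 [ -2.3 -45.2   3.7] [0.004 0.004 0.158]
ang now 0.5381587671325959 rad 0.09799861823254871 Ftan(on tool) -5.637565568672252 [2.054683   6.92516677 0.24963689] 19.045620801215314 12.825 [0.62286268 1.20479919]
```

Call:
{"op": "step_arm", "data": {
  "motion": [
    {"dp": [-0.3,-9,0],"twist": [0,0,0.032],"hand": -0.7},
    {"dp": [-1.5,-17.5,0],"twist": [0,0,0.063],"hand": -0.7},
    {"dp": [-2.2,-26,0],"twist": [0,0,0.095],"hand": -0.7},
    {"dp": [-2.4,-34.5,0],"twist": [0,0,0.126],"hand": -0.7},
    {"dp": [-2,-43,0],"twist": [0,0,0.158],"hand": -0.7}
  ]
}}

```text
clock: 13.45
tool_pos: [0.5583, -0.2654, 0.0659]
eef_rot: [0.051, 0.999, 0.002, 0.004]
contact_force: [4.7, 5.4, -1.3]
opening: 0.22
finger_force: 15.0
```

```bash
python3 -c "
from h import *
arc(1.01,1.46)"
```

```text
1.1 [  0.9 -10.2   3.9] [0.005 0.007 0.031]
1.19 [  1.7 -18.7   3.8] [0.005 0.007 0.062]
1.28 [  3.3 -27.1   3.8] [0.005 0.007 0.094]
1.37 [  5.6 -35.4   3.7] [0.005 0.007 0.125]
1.46 [  8.7 -43.3   3.7] [0.005 0.007 0.157]
ang now 0.9930230438302886 rad 0.09589916503036391 Ftan(on tool) -5.7308814609921015 [ 4.71606594  5.44475934 -1.32637414] 19.395906312182035 13.45 [0.65208206 1.17795897]
```

Call:
{"op": "step_arm", "data": {
  "motion": [
    {"dp": [0.7,-9,0],"twist": [0,0,0.031],"hand": -0.7},
    {"dp": [1.5,-17.5,0],"twist": [0,0,0.062],"hand": -0.7},
    {"dp": [3.1,-26,0],"twist": [0,0,0.094],"hand": -0.7},
    {"dp": [5.4,-34,0],"twist": [0,0,0.125],"hand": -0.7},
    {"dp": [8.5,-42,0],"twist": [0,0,0.157],"hand": -0.7}
  ]
}}

```text
clock: 14.08
tool_pos: [0.5447, -0.3072, 0.0659]
eef_rot: [0.129, 0.992, 0.001, 0.003]
contact_force: [3.9, 2.9, -0.7]
opening: 0.22
finger_force: 15.0
```

```bash
python3 -c "
from h import *
arc(1.46,1.71)"
```

```text
1.51 [ 0.6 -4.8  3.9] [0.004 0.005 0.017]
1.56 [ 2.1 -9.3  3.8] [0.004 0.005 0.034]
1.61 [  3.9 -13.7   3.8] [0.004 0.005 0.052]
1.66 [  5.9 -18.1   3.8] [0.004 0.005 0.069]
1.71 [  8.1 -22.3   3.8] [0.004 0.005 0.087]
ang now 1.4593544779562277 rad 0.09423868754592836 Ftan(on tool) -4.428655104817718 [ 3.93107802  2.86855667 -0.68102385] 19.364255548764437 14.075 [0.65327406 1.1303102 ]
```

Call:
{"op": "step_arm", "data": {
  "motion": [
    {"dp": [0.6,-4.8,0],"twist": [0,0,0.017],"hand": -0.7},
    {"dp": [2.1,-9.3,0],"twist": [0,0,0.034],"hand": -0.7},
    {"dp": [3.9,-13.7,0],"twist": [0,0,0.052],"hand": -0.7},
    {"dp": [5.9,-18.1,0],"twist": [0,0,0.069],"hand": -0.7},
    {"dp": [8.1,-22.3,0],"twist": [0,0,0.087],"hand": -0.7}
  ]
}}

```text
clock: 14.7
tool_pos: [0.5293, -0.328, 0.0658]
eef_rot: [0.172, 0.985, 0.0, 0.001]
contact_force: [4.1, 3.1, 0.9]
opening: 0.219
finger_force: 15.0
```

```bash
python3 -c "
from h import *
arc(1.71,1.86)"
```

```text
1.74 [-0.2 -0.7  3.8] [0.001 0.002 0.01 ]
1.77 [ 1.1 -3.3  3.8] [0.001 0.002 0.021]
1.8 [ 2.4 -5.8  3.8] [0.001 0.002 0.031]
1.83 [ 3.9 -8.2  3.8] [0.001 0.002 0.042]
1.86 [  5.4 -10.7   3.8] [0.001 0.002 0.052]
ang now 1.7342168958602189 rad 0.09453225896133116 Ftan(on tool) -5.044278942919494 [4.08789905 3.07037083 0.88411179] 19.30800926442089 14.7 [0.64134503 1.09442887]
```

Call:
{"op": "step_arm", "data": {
  "motion": [
    {"dp": [0.8,-2,0],"twist": [0,0,0.01],"hand": -0.7},
    {"dp": [2,-4,0],"twist": [0,0,0.021],"hand": -0.7},
    {"dp": [3,-5.8,0],"twist": [0,0,0.031],"hand": -0.7}
  ]
}}

```text
clock: 15.08
tool_pos: [0.5241, -0.3326, 0.0657]
eef_rot: [0.187, 0.982, -0.0, 0.001]
contact_force: [4.7, 2.9, 2.2]
opening: 0.216
finger_force: 15.0
```

```bash
python3 -c "
from h import *
arc(1.8,1.95)"
```

```text
1.83 [ 0.5 -2.2  3.7] [0.    0.002 0.011]
1.86 [ 1.9 -4.6  3.7] [0.    0.002 0.022]
1.89 [ 3.4 -7.1  3.7] [0.    0.002 0.032]
1.92 [ 5.  -9.5  3.7] [0.    0.002 0.043]
1.95 [  6.6 -11.8   3.7] [0.    0.002 0.053]
ang now 1.8073978170138885 rad 0.09439580947334364 Ftan(on tool) -5.4559953086355115 [4.73158282 2.87641793 2.20927567] 18.989469819320693 15.075 [0.63418313 1.07694906]
```

Call:
{"op": "step_arm", "data": {
  "motion": [
    {"dp": [0.8,-2.2,0],"twist": [0,0,0.01],"hand": -0.7},
    {"dp": [2,-4.5,0],"twist": [0,0,0.021],"hand": -0.7}
  ]
}}

```text
clock: 15.32
tool_pos: [0.5206, -0.3357, 0.0657]
eef_rot: [0.197, 0.98, 0.0, 0.001]
contact_force: [4.4, 3.1, 1.5]
opening: 0.219
finger_force: 15.0
```

Call:
{"op": "step_arm", "data": {
  "motion": [
    {"dp": [1,-1.5,0],"twist": [0,0,0.01],"hand": -0.7},
    {"dp": [1.5,-2.5,0],"twist": [0,0,0.015],"hand": -0.7}
  ]
}}

```text
clock: 15.58
tool_pos: [0.5184, -0.3374, 0.0657]
eef_rot: [0.205, 0.979, 0.0, 0.001]
contact_force: [4.3, 3.3, 1.6]
opening: 0.219
finger_force: 15.0
```

```bash
python3 -c "
from h import *
arc(1.88,2.03)"
```

```text
1.91 [ 0.8 -2.1  3.7] [0.001 0.002 0.004]
1.94 [ 2.3 -4.5  3.7] [0.001 0.002 0.014]
1.97 [ 3.9 -6.9  3.7] [0.001 0.002 0.025]
2.0 [ 5.6 -9.2  3.7] [0.001 0.002 0.035]
2.03 [  7.3 -11.5   3.6] [0.001 0.002 0.046]
ang now 1.886373760243894 rad 0.09458173999924976 Ftan(on tool) -5.403890616932989 [4.28892179 3.2886159  1.60374218] 19.309958269962905 15.575 [0.62483766 1.0567707 ]
```

Call:
{"op": "step_arm", "data": {
  "motion": [
    {"dp": [0.8,-2.1,0],"twist": [0,0,0.004],"hand": -0.7},
    {"dp": [2.3,-4.5,0],"twist": [0,0,0.014],"hand": -0.7},
    {"dp": [2.3,-4.5,0],"twist": [0,0,0.014],"hand": -0.7}
  ]
}}

```text
clock: 15.95
tool_pos: [0.5142, -0.3407, 0.0657]
eef_rot: [0.212, 0.977, 0.0, 0.001]
contact_force: [4.2, 2.3, 2.3]
opening: 0.218
finger_force: 15.0
```

```bash
python3 -c "
from h import *
arc(1.94,2.09)
s=snap('scene','g6.png');C=cloud(s)
o=pix(s,[plate(-.018,0,.026)])[0];print(o)
im=cv2.imread('pics/g6.png')
cv2.imwrite('pics/g6c.png',cv2.resize(im[210:320,340:450],None,fx=5,fy=5,interpolation=cv2.INTER_CUBIC))
d=[(round(d['score'],2),w(s,d['at'])) for d in r.search_frame('scene','setter_anvil')];print(d,plate(-.018,0,.026))
"
```

```text
1.97 [ 1.4 -2.2  3.7] [0.    0.001 0.01 ]
2.0 [ 3.1 -4.6  3.6] [0.    0.001 0.021]
2.03 [ 4.8 -6.8  3.6] [0.    0.001 0.031]
2.06 [ 6.6 -9.1  3.6] [0.    0.001 0.042]
2.09 [  8.4 -11.2   3.6] [0.    0.001 0.052]
ang now 1.942151460934372 rad 0.09497370360635908 Ftan(on tool) -4.733310464547114 [4.16491861 2.27853661 2.31553205] 19.184254008810317 15.95 [0.62010962 1.05062913]
[394.30460925 287.62660681]
[(0.7, array([ 0.39796863, -0.02695879,  0.02037855])), (0.46, array([ 0.43282932, -0.28733132,  0.02935135]))] [ 0.43383452 -0.28939616  0.026     ]
```

View pics/g6c.png

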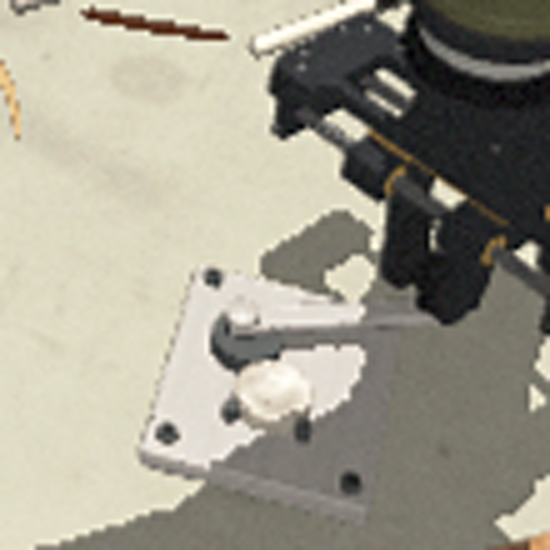

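The anvil (crop 273,393 → pixel 394.5,288.5) sits on the predicted seat pixel (394.3,287.6), with the cam near it. The force has not yet risen, so keep swinging.

Call:
{"op": "step_arm", "data": {
  "motion": [
    {"dp": [1.4,-2.2,0],"twist": [0,0,0.01],"hand": -0.7},
    {"dp": [3.1,-4.6,0],"twist": [0,0,0.02],"hand": -0.7},
    {"dp": [3.1,-4.6,0],"twist": [0,0,0.02],"hand": -0.7}
  ]
}}

```text
clock: 16.42
tool_pos: [0.5097, -0.3435, 0.0657]
eef_rot: [0.221, 0.975, 0.0, 0.001]
contact_force: [5.0, 2.5, 1.5]
opening: 0.217
finger_force: 15.0
```

```bash
python3 -c "
from h import *
arc(2.0,2.15)"
```

```text
2.03 [ 1.8 -2.5  3.7] [0.001 0.001 0.012]
2.06 [ 3.5 -4.8  3.7] [0.001 0.001 0.022]
2.09 [ 5.3 -7.   3.7] [0.001 0.001 0.033]
2.12 [ 7.2 -9.1  3.6] [0.001 0.001 0.043]
2.15 [  9.1 -11.2   3.6] [0.001 0.001 0.054]
ang now 1.9978164535649343 rad 0.0949992006876388 Ftan(on tool) -5.563355837357866 [4.96614334 2.52181417 1.47428024] 19.111392945259286 16.425 [0.61215143 1.03891111]
```

Call:
{"op": "step_arm", "data": {
  "motion": [
    {"dp": [1.8,-2.5,0],"twist": [0,0,0.01],"hand": -0.7},
    {"dp": [3.5,-4.8,0],"twist": [0,0,0.02],"hand": -0.7},
    {"dp": [3.5,-4.8,0],"twist": [0,0,0.02],"hand": -0.7}
  ]
}}

```text
clock: 16.8
tool_pos: [0.5047, -0.3462, 0.0657]
eef_rot: [0.231, 0.973, 0.0, 0.001]
contact_force: [5.0, 3.4, 0.5]
opening: 0.215
finger_force: 15.0
```

```bash
python3 -c "
from h import *
arc(2.06,2.21)"
```

```text
2.09 [ 1.9 -2.4  3.7] [0.001 0.002 0.013]
2.12 [ 3.7 -4.5  3.7] [0.001 0.002 0.023]
2.15 [ 5.6 -6.7  3.6] [0.001 0.002 0.034]
2.18 [ 7.6 -8.8  3.6] [0.001 0.002 0.044]
2.21 [  9.6 -10.8   3.6] [0.001 0.002 0.055]
ang now 2.058103670072575 rad 0.09507231228523287 Ftan(on tool) -5.9461126125663 [4.96433076 3.37796481 0.5404115 ] 18.948621558673516 16.8 [0.60320294 1.02688757]
```

Call:
{"op": "step_arm", "data": {
  "motion": [
    {"dp": [1.9,-2.4,0],"twist": [0,0,0.01],"hand": -0.7},
    {"dp": [3.7,-4.5,0],"twist": [0,0,0.02],"hand": -0.7},
    {"dp": [3.7,-4.5,0],"twist": [0,0,0.02],"hand": -0.7}
  ]
}}

```text
clock: 17.18
tool_pos: [0.4995, -0.3484, 0.0657]
eef_rot: [0.241, 0.971, 0.0, 0.001]
contact_force: [5.5, 3.0, 1.3]
opening: 0.22
finger_force: 15.0
```

```bash
python3 -c "
from h import *
arc(2.12,2.27)
s=snap('scene','g7.png');C=cloud(s)
for f in ['g4.png','g6.png','g7.png']:
    im=cv2.imread('pics/'+f).astype(int)[275:303,380:412].sum(2)//3
    print(f)
d=C.reshape(-1,3)-np.r_[PL,.014]; c,n=np.cos(PY),np.sin(PY)
x=d[:,0]*c+d[:,1]*n;y=-d[:,0]*n+d[:,1]*c
k=(abs(x+.018)<.03)&(y>-.03)&(y<.012)&(d[:,2]>.0085)&(d[:,2]<.015)&(x>-.026-0.01)
k&=~((x<-.028)&(abs(abs(y)-.0176)<.006))
X,Y,Z=x[k]*1e3,y[k]*1e3,d[k,2]*1e3
print(k.sum(),np.percentile(X,[1,99]).round(1),np.percentile(Y,[1,99]).round(1),np.linalg.lstsq(np.c_[X,Y,np.ones(len(X))],Z,rcond=None)[0])
"
```

```text
2.15 [ 1.9 -2.4  3.6] [0.001 0.002 0.014]
2.18 [ 3.8 -4.5  3.6] [0.001 0.002 0.024]
2.21 [ 5.8 -6.6  3.6] [0.001 0.002 0.035]
2.24 [ 7.8 -8.6  3.6] [0.001 0.002 0.045]
2.27 [  9.9 -10.5   3.6] [0.001 0.002 0.056]
ang now 2.117969800395646 rad 0.09489670565253341 Ftan(on tool) -6.292033008534413 [5.54869988 3.03725189 1.28369935] 19.36184175020582 17.175 [0.59368468 1.01403542]
g4.png
g6.png
g7.png
142 [-35.5   9.9] [-17.4  11.7] [ 1.82460747e-02 -7.13155429e-03  1.25552884e+01]
```

Call:
{"op": "step_arm", "data": {
  "motion": [
    {"dp": [1.9,-2.4,0],"twist": [0,0,0.01],"hand": -0.7},
    {"dp": [3.8,-4.5,0],"twist": [0,0,0.02],"hand": -0.7},
    {"dp": [5.8,-6.6,0],"twist": [0,0,0.03],"hand": -0.7},
    {"dp": [5.8,-6.6,0],"twist": [0,0,0.03],"hand": -0.7}
  ]
}}

```text
clock: 17.73
tool_pos: [0.4916, -0.3515, 0.0657]
eef_rot: [0.255, 0.967, 0.001, 0.001]
contact_force: [5.7, 3.9, 0.2]
opening: 0.218
finger_force: 15.0
```

```bash
python3 -c "
from h import *
arc(2.21,2.36)"
```

```text
2.24 [ 2.2 -2.2  3.7] [0.002 0.002 0.015]
2.27 [ 4.2 -4.2  3.7] [0.002 0.002 0.026]
2.3 [ 6.3 -6.2  3.7] [0.002 0.002 0.036]
2.33 [ 8.5 -8.1  3.6] [0.002 0.002 0.047]
2.36 [10.7 -9.9  3.6] [0.002 0.002 0.057]
ang now 2.2071374437140636 rad 0.0950454704870396 Ftan(on tool) -6.589419891046132 [5.66515672 3.9296022  0.21024584] 19.166762516187283 17.725 [0.57821112 0.99423622]
```

Call:
{"op": "step_arm", "data": {
  "motion": [
    {"dp": [2.2,-2.2,0],"twist": [0,0,0.01],"hand": -0.7},
    {"dp": [4.2,-4.2,0],"twist": [0,0,0.02],"hand": -0.7},
    {"dp": [5.2,-5.2,0],"twist": [0,0,0.03],"hand": -0.7},
    {"dp": [5.2,-5.2,0],"twist": [0,0,0.03],"hand": -0.7}
  ]
}}

```text
clock: 18.23
tool_pos: [0.4851, -0.3532, 0.0657]
eef_rot: [0.269, 0.963, 0.001, 0.002]
contact_force: [6.0, 2.7, 0.2]
opening: 0.215
finger_force: 15.0
```

```bash
python3 -c "
from h import *
arc(2.285,2.36)
s=snap('scene','g8.png')
ims=[cv2.imread('pics/'+f) for f in ('g6.png','g7.png','g8.png')]
for a in ims: print(cv2.minMaxLoc(cv2.matchTemplate(cv2.resize(a[265:310,370:425],None,fx=8,fy=8,interpolation=cv2.INTER_CUBIC),cv2.resize(ims[0][283:298,386:403],None,fx=8,fy=8,interpolation=cv2.INTER_CUBIC),cv2.TM_CCOEFF_NORMED))[1::2])"
```

```text
2.3 [ 1.5 -1.5  3.7] [0.003 0.003 0.007]
2.315 [ 2.5 -2.5  3.7] [0.003 0.003 0.012]
2.33 [ 3.6 -3.5  3.7] [0.003 0.003 0.017]
2.345 [ 4.6 -4.4  3.7] [0.003 0.003 0.023]
2.36 [ 5.7 -5.3  3.7] [0.003 0.003 0.028]
ang now 2.2778168379166384 rad 0.09494173422214511 Ftan(on tool) -6.424816672167978 [5.95938415 2.71430667 0.24778555] 18.917629166541992 18.225 [0.56305013 0.97287674]
(0.9983177781105042, (128, 144))
(0.9070393443107605, (128, 145))
(0.880257785320282, (127, 145))
```

Call:
{"op": "step_arm", "data": {
  "motion": [
    {"dp": [2,-2,0],"twist": [0,0,0.01],"hand": -0.7},
    {"dp": [3,-3,0],"twist": [0,0,0.015],"hand": -0.7},
    {"dp": [3,-3,0],"twist": [0,0,0.015],"hand": -0.7}
  ]
}}

```text
clock: 18.65
tool_pos: [0.4828, -0.3538, 0.0657]
eef_rot: [0.276, 0.961, 0.002, 0.003]
contact_force: [9.4, 2.7, -3.8]
opening: 0.218
finger_force: 15.0
```

```bash
python3 -c "
from h import *
arc(2.31,2.36,1)
F=[]
for i in range(8):
    s=snap('scene'); F.append(r.get_state()['contact_force'])
print(np.mean(F,0),np.std(F,0))
print([(round(d['score'],2),w(s,d['at'])) for d in r.search_frame('scene','cam_lever')])"
```

```text
2.36 [ 3.9 -3.7  3.7] [0.005 0.006 0.014]
ang now 2.3030415030943825 rad 0.09493468915129757 Ftan(on tool) -9.740871231585004 [ 9.38523311  2.70249229 -3.82994453] 19.144348321141152 18.65 [0.55275149 0.96228384]
[ 9.76999349  3.51573886 -2.35119789] [0.30918003 0.45314692 0.48127232]
[(0.57, array([ 0.4655844 , -0.29282754,  0.03414574]))]
```

Call:
{"op": "step_arm", "data": {
  "motion": [
    {"dp": [-1.5,1.5,0],"twist": [0,0,0],"hand": -0.7},
    {"dp": [-1.5,1.5,0],"twist": [0,0,0],"hand": -0.3},
    {"dp": [-1.5,1.5,0],"twist": [0,0,0],"hand": 0},
    {"dp": [-1.5,1.5,0],"twist": [0,0,0],"hand": 0.1},
    {"dp": [-1.5,1.5,0],"twist": [0,0,0],"hand": 0.1}
  ]
}}

```text
clock: 19.73
tool_pos: [0.4806, -0.3549, 0.0653]
eef_rot: [0.277, 0.961, -0.0, -0.0]
contact_force: [-0.8, 0.2, -0.1]
opening: 0.553
finger_force: 0.0
```

Call:
{"op": "step_arm", "data": {
  "motion": [
    {"dp": [0,0,-15],"twist": [0,0,0],"hand": 0.1},
    {"dp": [0,0,-45],"twist": [0,0,0],"hand": 0.1},
    {"dp": [0,0,-90],"twist": [0,0,0],"hand": 0.1},
    {"dp": [0,0,-140],"twist": [0,0,0],"hand": 0.1},
    {"dp": [0,0,-180],"twist": [0,0,0],"hand": 0.1}
  ]
}}

```text
clock: 20.35
tool_pos: [0.4814, -0.3545, 0.2487]
eef_rot: [0.277, 0.961, -0.0, 0.001]
contact_force: [0.5, -0.7, 0.7]
opening: 0.549
finger_force: 0.0
```

```bash
cat > d.py <<'E'
from h import *
s=snap('scene','g9.png')
I=np.mean([snap('scene')['pixels'].astype(float) for _ in range(4)],0).astype(np.float32)
gx=cv2.Sobel(I,cv2.CV_32F,1,0);gy=cv2.Sobel(I,cv2.CV_32F,0,1)
G=np.sqrt(gx**2+gy**2).max(2)
th=np.linspace(0,2*np.pi,120)
def ring(x,y,rad,z):
    return pix(s,np.array([plate(x+rad*np.cos(t),y+rad*np.sin(t),.014+z) for t in th])).astype(np.float32)
def score(p): return cv2.remap(G,p[:,0].copy(),p[:,1].copy(),cv2.INTER_LINEAR).mean()
best=sorted([(score(ring(x/1e3,y/1e3,.019,.012)),x,y) for x in np.arange(-28,-8,1) for y in np.arange(-10,10.1,1)])[::-1][:6]
print('anvil',best)
best=sorted([(score(ring(.0149+.005*np.cos(t),.0234+.005*np.sin(t),.018,.012)),round(np.degrees(t))) for t in np.radians(np.arange(-180,180,10))])[::-1][:5]
print('cam',best)
k=sorted([(score(pix(s,np.array([np.r_[knob(a,.056)[:2]+.0105*np.array([np.cos(t),np.sin(t)]),.056] for t in th])).astype(np.float32)),round(a,2)) for a in np.arange(1.5,2.5,.03)])[::-1][:4]
print('lever',k)
E
python3 d.py
python3 - <<'E'
import sys;sys.path.insert(0,'.')
from h import *
go(knob(2.3),rot(PY,0))
E
```

```text
anvil [(np.float32(354.53503), np.int64(-19), np.float64(0.0)), (np.float32(347.89752), np.int64(-19), np.float64(1.0)), (np.float32(346.09787), np.int64(-19), np.float64(-1.0)), (np.float32(345.35385), np.int64(-18), np.float64(-1.0)), (np.float32(345.1623), np.int64(-18), np.float64(0.0)), (np.float32(333.53787), np.int64(-18), np.float64(1.0))]
cam [(np.float32(296.85416), -150), (np.float32(291.7586), -160), (np.float32(290.14246), -140), (np.float32(279.47424), -130), (np.float32(275.5427), -170)]
lever [(np.float32(260.13773), np.float64(2.25)), (np.float32(249.75725), np.float64(2.22)), (np.float32(242.34346), np.float64(2.28)), (np.float32(234.8057), np.float64(2.31))]
t 20.6 tcp [ 0.4806 -0.3544  0.2456] F [ 0.9 -0.7 -0.1] op 48.4 ff 0.0
dp [ -1.7   1.9 183.5] twist [-0.     0.    -0.723] q [ 0.89  0.72 -0.59  1.66  0.48  0.91  1.13]
```

```bash
python3 -c "
from h import *
print(r.finish_job())"
```

```text
the job is handed in; nothing more can be done
None
```

The larger anvil is clamped and the job is handed in, but the grip force was not measured directly. The anvil lies flat, hollow face up, about 1 mm from its seat against both pins. The lever is swung to about 2.3 rad, its end stop, rather than stopping near 1.75. The force at the knob rose only from about 5 to 6.5 N before the stop, so I infer the 3 N grip from the cam and anvil positions. The robot is clear, and no verdict was returned.

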